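# Lay out the titration station

### The arm

A 6-joint arm with a two-finger parallel gripper is mounted at the origin on the work surface. World frame = base frame: x ahead of the robot, y to its left, z up, the work surface at z = 0. Lengths are in mm, angles in rad, forces in N, time in s.
With the tool pointing down it reaches from about 300 to 775 mm from the base axis. Payload 14.6 kg.
Tool frame: the origin (TCP) lies on the centre line of the jaws, within the pads' length; the fingertips stand 19 mm ahead of it and the grasp point (between the pads) is the TCP (bot.tip_reach is the distance from the TCP to the fingertips, in mm); z points along the fingers, y is the line along which they close (so a half turn about z gives the same grasp; the last joint's range is limited). The gripper opens to 85 mm and grips with 20 to 120 N. Pads are 22 mm wide; open, the fingers measure 114 mm over their backs; the gripper's body (76 mm by 85 mm) begins 54 mm behind the grasp point. The pads swing forward as they close: fully open they stand 13 mm farther back than shut.
Start: joints at [-1.26, 0.3, 1.521, -0, 1.321, -0.067], TCP at [202.875, -511.206, 250.281] pointing down, gripper open.
Joint ranges: [-3.03, 3.03], [-0.79, 2.21], [0.23, 2.52], [-1.04, 4.18], [0, 3.07], [-2.55, 2.55]. Speed limits (rad/s): [2.22, 2.22, 2.57, 3.14, 3.14, 3.14].

### API

Orientations are given as a unit quaternion [w, x, y, z].
In Python, from rig import bot gives the robot as it stands. Calls block until the motion is done:
- bot.move_to(position, orientation): joint-space move of the TCP to a pose.
- bot.servo_line(position, attitude=None, speed=150, until_force=None): straight line of the TCP; attitude=None keeps the orientation; speed is the mean speed in mm/s. With until_force (N) it stops when the force on the tool has changed by that much, and returns True; else False.
- bot.move_joints(angles): joint-space move.
- bot.move_gripper(opening, grip_force=None): finger opening in mm; grip_force is the grip in N (None keeps the last); returns when the fingers have stopped.
- bot.dwell(seconds).
- bot.ik(position, orientation): joint angles nearest the present ones, or None.
- bot.read_state(): the state.
- bot.read_camera(name): name is "side" or "top"; returns a dict with "image" (480x640x3 uint8, blue, green, red), "depth" (480x640 float32, mm along the optical axis (not along the pixel's ray), 0 where there is no reading), "fovy" (degrees; the focal length in pixels is half the picture's height over the tangent of half this angle, whatever the lens; pixels are square), "cx", "cy" (the principal point, pixels), "eye" and "attitude" of the camera in the world. Camera axes: x right, y down, z forward; pixel columns grow to the right and rows downward; lengths in mm; the calibration is good to about 2 mm. A picture is of the moment at which its call begins.
A pose or a line that the arm cannot do raises bot.MotionError and nothing moves.
- bot.finish_job(): hands the job in; it is judged then, once.
The state is a dict: "clock": time; "joint_positions": joint angles; "qvel": joint speeds; "effort": joint torques, N m; "ee_pos": TCP position; "tool_rot": TCP orientation; "ft_force": force on the tool from outside, world axes, zero at the start; "moment": the same for the moment, N m; "grip_width": finger opening in mm; "grip_force": force on a finger pad.
Only numpy, scipy, OpenCV 4.12 (cv2) and the standard library are available. Lean on these libraries where they do the work, as an engineer would, in place of code of your own. Each camera call takes 0.05 s, during which the arm holds its last target. There are 200 camera calls.

### The job

Lay out the titration station: stand the glass beaker in the middle of the stirrer's round plate and then put the knobbed cover centred on top of it. On the grey tray stand one container upright on the middle of each round mark: the capped amber reagent bottle on the end mark nearer the stirrer, the spouted white wash bottle on the other end mark, and the squat white jar between them. Do not tip over any of the four containers, and leave the two little sample vials standing where they are.

Things in the scene. Friction and masses are not known exactly. Their poses are not given: they have to be found in the camera images.
- beaker: Open clear-glass beaker, plain cylinder 56 mm across and 70 mm high, wall 3 mm, no handle, 70 g or so. Origin at the centre of its underside, z up. It stands loose on the bench.
- cover: White plastic beaker cover: flat disc 68 mm across and 5 mm thick with an upright round knob 18 mm across in its middle, rising from 5 to 32 mm above the underside; about 50 g. Origin at the centre of its underside, z up; it lies on the bench knob up.
- reagent: Capped amber glass reagent bottle: body 50 mm across up to 62 mm high, sloping shoulder, black screw cap 33 mm across from 84 to 108 mm high (its top); about 160 g. Origin at the centre of its underside, z up.
- wash: White plastic wash bottle: body 56 mm across up to 58 mm high, sloping shoulder, white cap 31 mm across from 76 to 100 mm high, and on that a thin conical spout, 16 mm wide at its foot, up to 130 mm high; about 140 g. Origin at the centre of its underside, z up.
- jar: Squat white plastic sample jar without spout: body 47 mm across, lid 50 mm across from 32 to 46 mm high (its top); about 80 g. Origin at the centre of its underside, z up.
- stirrer: Magnetic stirrer, a fixed white box 130 mm by 130 mm with a round white plate 104 mm across on top, the plate's surface 54 mm above the bench. Origin at bench height straight below the centre of the plate; its -x side carries the black knob and display. It stands to one side of the tray, left or right.
- tray: Fixed flat grey tray, 100 mm (its x) by 280 mm (its y), floor 6 mm above the bench, rim 4 mm wide rising 4 mm above the floor. On it three white round marks with dark outlines, 68 mm across, in a row along its y axis at y = -90, 0 and +90 mm. Origin at bench height below the middle mark, z up. The stirrer stands beyond its +y or its -y end.
- vial_a: Bystander: small clear sample vial with white cap and paper label, 23 mm across and 45 mm high, loose on the bench. Origin at the centre of its underside, z up.
- vial_b: Bystander: a second, identical vial.
Mind the look-alikes: they are no part of the job. What is shaped like the wash but blue or turquoise is not meant.

How it is judged:
By the outcome, as a careful person would: the job done as asked, in the order asked, and still so for the second after the job is handed in, with the robot touching nothing.
It also fails if it takes over 131 s, if anything falls off the work surface, if the arm or the gripper's body presses on something with over 40 N, if the wrist force passes 120 N, or if a joint passes its speed limit or range.

## Working session

There is one attempt and no reset: what is moved stays moved. The work goes in short steps, each a Python script; the robot and the scene stay as the last script left them, time stands still between calls to the robot, and variables do not carry over. Pictures are saved under pics/ and viewed, at most 14 in all, crops included, and the job is handed in when it is done.

```bash
ls; mkdir -p pics; cat > h.py <<'E'
from rig import bot
import numpy as np, cv2
from scipy.spatial.transform import Rotation as R
def rot(q): return R.from_quat([q[1],q[2],q[3],q[0]]).as_matrix()
def cam(name):
    c=bot.read_camera(name); c['f']=240/np.tan(np.radians(c['fovy'])/2); c['R']=rot(c['attitude']) ; c['eye']=np.array(c['eye'],float); return c
def cloud(c):
    v,u=np.mgrid[:480,:640]; d=c['depth']
    p=np.stack([(u-c['cx'])/c['f']*d,(v-c['cy'])/c['f']*d,d],-1)
    return p@c['R'].T+c['eye']
def onz(c,u,v,z):
    r=c['R']@np.array([(u-c['cx'])/c['f'],(v-c['cy'])/c['f'],1]); return c['eye']+r*(z-c['eye'][2])/r[2]
def proj(c,p):
    q=c['R'].T@(np.array(p)-c['eye']); return q[:2]/q[2]*c['f']+[c['cx'],c['cy']]
E
python3 - <<'E'
from h import *
import pickle
for n in('top','side'):
    c=cam(n); cv2.imwrite(f'pics/{n}0.png',c['image']); pickle.dump(c,open(n+'0.pkl','wb'))
    print(n,c['eye'],c['attitude'],c['fovy'],c['cx'],c['cy'],(c['depth']==0).mean())
print(bot.read_state())
E
```

```text
pics
top [ 405.41803215   10.15771936 1027.00968917] [-0.02408284  0.71161836 -0.70174738  0.02387351] 54.36588150103888 320.19241344906163 232.80131671535872 0.004078776041666667
side [ 357.63465684 -741.40512202  606.94434704] [-0.44775179  0.89093272 -0.06523425  0.03875182] 53.331471138751525 322.39222648814 240.37938025185514 0.004065755208333333
{'clock': 0.1, 'joint_positions': array([-1.25957256e+00,  3.00391881e-01,  1.52147202e+00, -7.74145272e-06,
        1.32071307e+00, -6.65730180e-02]), 'qvel': array([-0.00078824, -0.00086706, -0.0005373 ,  0.00161874, -0.00054183,
        0.00173147]), 'effort': array([ 3.91745445e-03, -5.44373918e+01, -3.62366152e+01,  1.78803413e-05,
        3.01449167e-03, -1.55932628e-05]), 'ee_pos': array([ 202.83602517, -511.04244999,  249.81090327]), 'tool_rot': array([-4.88021452e-04,  9.82211388e-01,  1.87777917e-01, -6.37750350e-05]), 'ft_force': array([-0.13666044,  0.562371  ,  0.56443007]), 'moment': array([-0.05390645, -0.02319952,  0.08157144]), 'grip_force': 0.0, 'grip_width': 85.15386266775538}
```

View pics/top0.png

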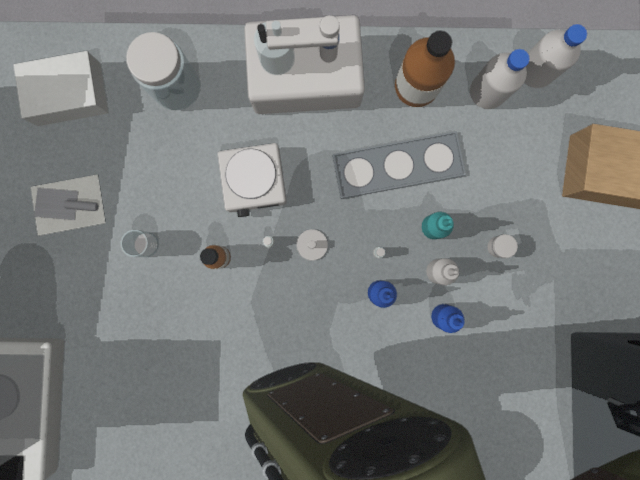

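View pics/side0.png

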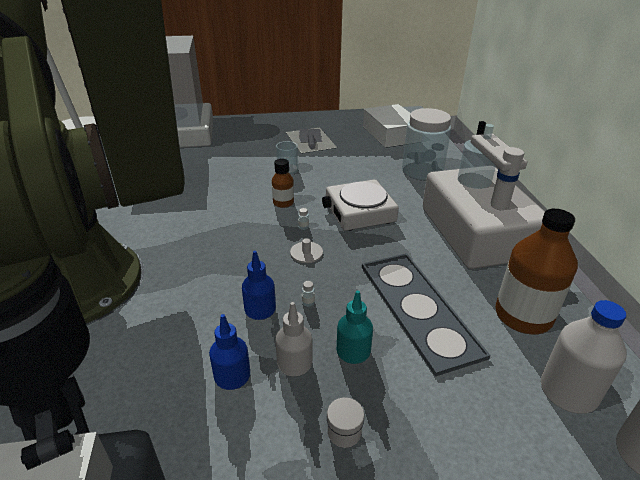

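The top view shows the beaker at (138,243), reagent bottle (213,257), vials (268,241) and (379,252), cover (313,245), stirrer plate (251,174) and tray marks (358,172), (399,165), (439,157). Look-alikes for the wash bottle are the white one (445,271), teal (437,225) and blue (382,293), (448,318). I choose the white one. Look-alikes for the jar are the one at (504,246), the large capped jar (155,58) and the big brown bottle (425,65), which are background. I choose the squat one at (504,246).

```bash
python3 - <<'E'
from h import *
import pickle
T=pickle.load(open('top0.pkl','rb'));S=pickle.load(open('side0.pkl','rb'))
P=cloud(T);Q=cloud(S);np.set_printoptions(precision=1,suppress=True)
px=dict(beaker=(138,243),reagent=(213,257),va=(268,241),cover=(313,245),vb=(379,252),wash=(445,271),jar=(504,246),teal=(437,225),b1=(382,293),b2=(448,318),stir=(251,174),m0=(358,172),m1=(399,165),m2=(439,157))
for n,(u,v) in px.items():
    g=P[v,u]; print('--',n,g)
    for nm,C in(('top',P),('side',Q)):
        p=C.reshape(-1,3); p=p[np.isfinite(p).all(1)]
        p=p[(np.hypot(*(p[:,:2]-g[:2]).T)<(70 if n=='stir' else 42))&(p[:,2]>4)&(p[:,2]<200)]
        if len(p)<5: print(nm,'few');continue
        zt=np.percentile(p[:,2],99)
        for lo,hi in((zt-6,zt+5),(15,45)):
            s=p[(p[:,2]>lo)&(p[:,2]<hi)]
            if len(s)>4:
                (c,r)=cv2.minEnclosingCircle(s[:,:2].astype(np.float32)); print(nm,'zt%.1f'%zt,'n',len(s),'mean',s.mean(0),'mec',np.array(c),'r%.1f'%r)
# mark circles by ellipse of bright blobs
for nm,C,PC in(('top',T,P),('side',S,Q)):
    g=cv2.cvtColor(C['image'],cv2.COLOR_BGR2GRAY)
    for k in('m0','m1','m2','stir','cover'):
        w=P[px[k][1],px[k][0]]; u,v=proj(C,w).astype(int)
        m=np.zeros((482,642),np.uint8); im=C['image'].copy()
        cv2.floodFill(im,m,(int(u),int(v)),(0,0,0),(5,)*3,(5,)*3,4|(255<<8)|cv2.FLOODFILL_MASK_ONLY)
        cs,_=cv2.findContours(m[1:-1,1:-1],0,2); c=max(cs,key=len)
        e=cv2.fitEllipse(cv2.convexHull(c)) if len(c)>5 else None
        z=54 if k=='stir' else 5 if k=='cover' else 6
        vv,uu=np.nonzero(m[1:-1,1:-1]); 
        print(nm,k,'px',e[0],e[1],'xyz',onz(C,*e[0],z),'depthz %.1f'%np.median(PC[vv,uu,2]))
a=T['image'][180:340,100:540]; cv2.imwrite('pics/crop1.png',cv2.resize(a,None,fx=1.8,fy=1.8,interpolation=2))
E
```

```text
-- beaker [446.9 409.5   4.6]
top zt72.4 n 112 mean [445.3 399.1  69.6] mec [445.  392.7] r27.9
top zt72.4 n 181 mean [446.3 403.5  29.7] mec [445.3 391.2] r27.7
side zt69.6 n 78 mean [444.3 398.9  66.8] mec [443.8 395. ] r29.4
side zt69.6 n 74 mean [454.8 375.7  32.3] mec [444.1 392.9] r28.7
-- reagent [417.2 220.2 110.4]
top zt111.8 n 204 mean [419.6 230.3 108.5] mec [419.4 230.9] r16.3
top zt111.8 n 57 mean [417.3 210.6  31.4] mec [418.5 222.6] r23.6
side zt107.8 n 98 mean [417.9 228.1 106.1] mec [418.3 230.9] r17.2
side zt107.8 n 240 mean [416.9 213.2  30.6] mec [417.6 228.4] r25.5
-- va [453.3 120.4  45.3]
top zt47.9 n 52 mean [454.9 122.2  45.3] mec [455.  122.6] r8.8
top zt47.9 n 74 mean [454.  120.   34.1] mec [454.8 122.1] r11.8
side zt45.1 n 42 mean [453.4 121.6  42.9] mec [453.3 122.9] r9.6
side zt45.1 n 150 mean [452.7 117.7  31. ] mec [452.7 121. ] r11.8
-- cover [446.8  25.9  30.5]
top zt34.5 n 53 mean [449.8  28.9  32. ] mec [449.6  28.8] r8.7
top zt34.5 n 55 mean [449.5  28.9  31.7] mec [449.4  29. ] r8.7
side zt32.1 n 49 mean [448.   27.5  30. ] mec [448.  29.] r9.3

[... 3192 characters left out ...]
52545166016, 47.25105667114258) xyz [595.3 160.9  54. ] depthz 54.2
top cover px (311.3851013183594, 244.31101989746094) (28.992856979370117, 29.52768325805664) xyz [449.3  29.9   5. ] depthz 5.6
side m0 px (397.8377990722656, 276.68194580078125) (16.398921966552734, 29.366472244262695) xyz [611.9 -77.4   6. ] depthz 5.7
side m1 px (419.1641845703125, 306.1311950683594) (22.41267204284668, 33.446449279785156) xyz [ 627.6 -160.4    6. ] depthz 5.6
side m2 px (446.30517578125, 342.46575927734375) (26.587812423706055, 38.00537872314453) xyz [ 645.5 -248.3    6. ] depthz 5.7Traceback (most recent call last):
  File "<stdin>", line 28, in <module>
TypeError: 'NoneType' object is not subscriptable
```

```bash
python3 - <<'E'
from h import *
import pickle
np.set_printoptions(precision=1,suppress=True)
T=pickle.load(open('top0.pkl','rb'));S=pickle.load(open('side0.pkl','rb'))
est=dict(m0=(610,-72,6),m1=(628,-160,6),m2=(646,-249,6),stir=(594,158,54),cover=(449,29,5))
for k,w in est.items():
  for nm,C in(('top',T),('side',S)):
    rad=52 if k=='stir' else 34
    t=np.linspace(0,2*np.pi,60); ring=np.array([proj(C,np.array(w)+[1.25*rad*np.cos(a),1.25*rad*np.sin(a),0]) for a in t])
    roi=np.zeros((480,640),np.uint8); cv2.fillConvexPoly(roi,ring.astype(np.int32),255)
    g=cv2.cvtColor(C['image'],cv2.COLOR_BGR2GRAY); v=g[roi>0].reshape(1,-1)
    th,_=cv2.threshold(v,0,255,cv2.THRESH_OTSU); m=((g>th)&(roi>0)).astype(np.uint8)
    cs,_=cv2.findContours(m,0,1); c=max(cs,key=cv2.contourArea); h=cv2.convexHull(c)[:,0]
    X=np.array([onz(C,*p,w[2])[:2] for p in h.astype(float)],np.float32)
    e=cv2.fitEllipse(X); print(k,nm,np.array(e[0]),np.array(e[1]))
a=T['image'][180:340,100:540]; b=S['image'][230:470,160:460]
cv2.imwrite('pics/crop1.png',np.vstack([cv2.resize(a,(600,218),interpolation=2),cv2.resize(b,(600,380))[:,:]]))
for n,p in dict(beak=(445,393,50),wash=(395,-249,97),reag=(419,231,105),jar=(450.5,-378.3,40),cov=(449,29,29),st=(594,158,250),a=(610,-72,250),b=(646,-249,250)).items():
  print(n,bot.ik(p,[0,1,0,0]), bot.ik([p[0],p[1],240],[0,1,0,0]))
E
```

```text
m0 top [610.8 -71.8] [61.5 62.6]
m0 side [609.5 -70.8] [60.8 61.8]
m1 top [ 628.3 -159.9] [61.9 62.4]
m1 side [ 627.2 -158.5] [61.6 61.7]
m2 top [ 646.1 -248.1] [61.8 62.4]
m2 side [ 645.3 -246.6] [61.6 62.3]
stir top [589.3 162.6] [115.8 131.8]
stir side [591.5 156.8] [127.1 129.1]
cover top [449.4  29.6] [66.4 66.8]
cover side [435.5  30.3] [40.1 59.8]
beak [ 0.7  0.6  1.6 -0.   1.   2.2] [ 0.7  0.4  1.4 -0.   1.3  2.2]
wash [-0.6  0.3  1.9 -0.   0.9  0.9] [-0.6  0.1  1.8 -0.   1.3  0.9]
reag [ 0.4  0.3  1.9 -0.   1.   2. ] [ 0.4  0.1  1.7 -0.   1.3  2. ]
jar [-0.8  0.6  1.6 -0.   0.9  0.8] [-0.8  0.4  1.4 -0.   1.3  0.8]
cov [-0.   0.4  2.  -0.   0.8  1.6] [-0.   0.1  1.8 -0.   1.3  1.6]
st [ 0.2  0.4  1.3 -0.   1.4  1.8] [ 0.2  0.5  1.3 -0.   1.4  1.8]
a [-0.2  0.4  1.3 -0.   1.4  1.4] [-0.2  0.5  1.3 -0.   1.4  1.4]
b [-0.4  0.6  1.  -0.   1.5  1.2] [-0.4  0.6  1.1 -0.   1.4  1.2]
```

View pics/crop1.png

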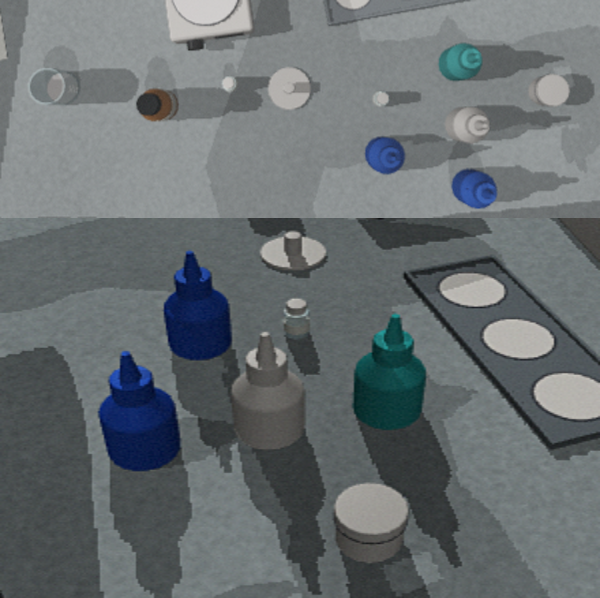

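White wash bottle confirmed at crop pixel (267,400), jar at (372,515). The teal bottle and both blue ones are decoys. I start with the jar, then check.

```bash
cat >> h.py <<'E'
D=[0,1,0,0]
def place(src,dst,h,base,pre,force=30,open_to=None,carry=150,off=0):
    """grasp with TCP h above underside at src, stand underside at height base over dst"""
    bot.move_gripper(pre,force)
    bot.move_to([*src,h+carry],D)
    bot.servo_line([*src,h+off],speed=120)
    bot.move_gripper(0,force); s=bot.read_state(); print('grip',s['grip_width'],s['grip_force'])
    bot.servo_line([*src,h+carry],speed=150)
    bot.servo_line([*dst,h+carry],speed=250); print('carry',bot.read_state()['grip_width'])
    bot.servo_line([*dst,h+base+8],speed=120)
    hit=bot.servo_line([*dst,h+base-3],speed=15,until_force=3); s=bot.read_state(); print('down',hit,s['ee_pos'],s['ft_force'],h+base)
    bot.move_gripper(open_to or pre)
    bot.servo_line([*dst,h+base+carry-20],speed=150); print('t',bot.read_state()['clock'])
E
python3 - <<'E'
from h import *
import pickle
np.set_printoptions(precision=1,suppress=True)
place((450.2,-378.3),(627.8,-159.2),37,6,72)
from scipy.optimize import least_squares
for n in('top','side'):
    C=pickle.load(open(n+'0.pkl','rb')); g=cv2.GaussianBlur(cv2.cvtColor(C['image'],cv2.COLOR_BGR2GRAY),(0,0),.7).astype(np.float32); c0=np.array([593,157.5])
    for it in range(3):
        pts=[]
        for a in np.linspace(0,2*np.pi,120,False):
            rr=np.arange(44,59,.5); uv=np.array([proj(C,[*(c0+r*np.array([np.cos(a),np.sin(a)])),53.5]) for r in rr],np.float32)
            pr=cv2.remap(g,uv[:,0],uv[:,1],1).ravel(); k=pr.argmin()
            if 0<k<len(rr)-1 and pr[k]<np.median(pr)-6: pts.append(c0+rr[k]*np.array([np.cos(a),np.sin(a)]))
        pts=np.array(pts); s=least_squares(lambda p:np.hypot(*(pts-p[:2]).T)-p[2],[*c0,52],loss='soft_l1'); c0=s.x[:2]
    print('stir',n,s.x,len(pts),np.abs(s.fun).mean())
for n in('top','side'):
    C=cam(n);cv2.imwrite(f'pics/{n}1.png',C['image']);p=cloud(C).reshape(-1,3)
    p=p[(np.hypot(p[:,0]-628,p[:,1]+159)<40)&(p[:,2]>45)&(p[:,2]<60)]
    (c,r)=cv2.minEnclosingCircle(p[:,:2].astype(np.float32)); print('jar',n,c,r,p.mean(0))
E
```

```text
grip 48.90471139000202 30.72639763355255
carry 48.99011979444254
down True [ 627.8 -159.2   43.8] [-0.2  1.   5.4] 43
t 8.8333
stir top [595.4 160.   53.1] 106 0.3546169327171172
stir side [592.3 153.8  52.5] 71 0.8451644260254823
jar top (0.0, 0.0) 0.0 [nan nan nan]
jar side (625.9527587890625, -159.0604248046875) 25.58811378479004 [ 625.7 -161.6   50.4]<stdin>:19: RuntimeWarning: Mean of empty slice.
  ret = um.true_divide(
```

```bash
python3 - <<'E'
from h import *
import pickle
np.set_printoptions(precision=1,suppress=True)
ims=[]
for n,z in(('top',54),('side',54)):
    C=pickle.load(open(n+'0.pkl','rb'))
    # rectify world plane z=54, 4 px/mm... x up, y left
    X=np.float32([[515,235],[515,80],[670,80],[670,235]]); uv=np.float32([proj(C,[*p,z]) for p in X])
    H=cv2.getPerspectiveTransform(uv,np.float32([[ (235-p[1])*2.5,(670-p[0])*2.5] for p in X]))
    im=cv2.warpPerspective(C['image'],H,(388,388),flags=cv2.INTER_CUBIC); ims.append(im)
    P=cloud(C).reshape(-1,3); q=P[(np.hypot(P[:,0]-594,P[:,1]-157.5)<100)&(P[:,2]>40)&(P[:,2]<62)]
    print(n,np.histogram(q[:,2],bins=np.arange(44,62,1))[0])
    zt=np.median(q[np.hypot(q[:,0]-594,q[:,1]-157.5)<40][:,2]); print('plate z',zt)
    print('box',cv2.minAreaRect(q[q[:,2]>zt-7][:,:2].astype(np.float32)))
cv2.imwrite('pics/stir.png',np.hstack(ims))
E
```

```text
top [104 147 260 347 308 281 196 206 287 430 416 327 176  67  21   4   0]
plate z 54.17320701700527
box ((590.4539184570312, 158.5783233642578), (127.22479248046875, 127.24283599853516), 9.483835220336914)
side [ 70 173 220 170  79  33  63 177 312 250  82  18   1   0   0   0   0]
plate z 52.78440734220965
box ((588.6796875, 157.98294067382812), (126.72715759277344, 125.43405151367188), 9.056485176086426)
```

View pics/stir.png

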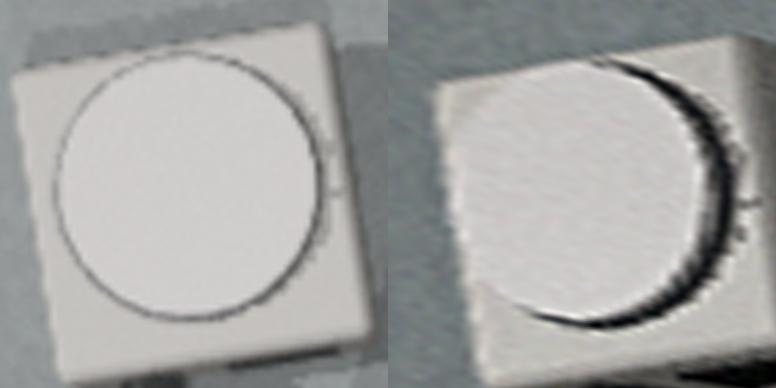

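Rectified stirrer crop: in the top view the plate ring spans columns 57–320 and rows 52–320. The side view's white plate edge agrees, so the centre is about (594.6, 159.6). Next: beaker, then a check before placing the cover.

```bash
python3 - <<'E'
from h import *
np.set_printoptions(precision=1,suppress=True)
place((444.4,393),(594.6,159.6),50,54,80,force=25,carry=110)
bot.move_gripper(45,30); bot.move_to([449,29.2,170],D)
v=[]
for n in('top','side'):
    C=cam(n);p=cloud(C).reshape(-1,3); w=[594.6,159.6,124]
    u=proj(C,w).astype(int); v.append(cv2.resize(C['image'][u[1]-50:u[1]+70,u[0]-65:u[0]+65],None,fx=3,fy=3,interpolation=2))
    for nm,cx,cy,lo,hi,R_ in(('jar',628,-159,45,60,40),('beakertop',594.6,159.6,112,130,45),('cover',449,29,25,40,30)):
        q=p[(np.hypot(p[:,0]-cx,p[:,1]-cy)<R_)&(p[:,2]>lo)&(p[:,2]<hi)]
        if len(q)>5:(c,r)=cv2.minEnclosingCircle(q[:,:2].astype(np.float32)); print(nm,n,np.array(c),r,len(q),q[:,2].max())
cv2.imwrite('pics/beak.png',np.hstack(v))
E
```

```text
grip 55.133878114160325 26.725483797490597
carry 55.31238962040798
down True [594.7 159.5 104.8] [-0.6 -0.5  6.1] 104
t 17.0417
jar top [ 628.1 -159.5] 25.234521865844727 445 57.74953273568042
beakertop top [595.  158.4] 28.19529914855957 205 127.95582114895853
jar side [ 626.7 -159.2] 25.954025268554688 489 53.434990694893486
beakertop side [591.7 159.7] 29.754695892333984 258 124.2836871293892
cover side [448.2  29.1] 9.644004821777344 52 33.712319474297146
```

View pics/beak.png

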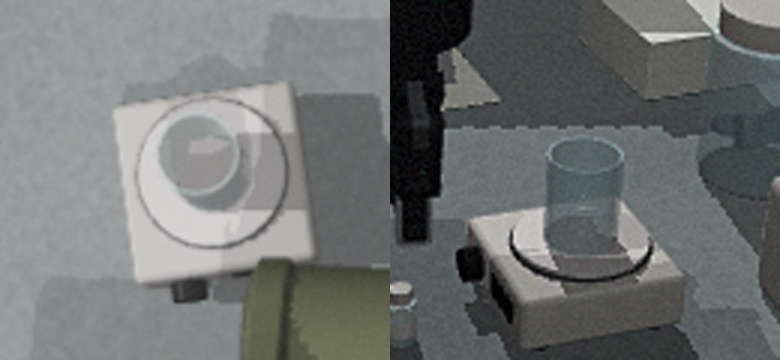

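The beaker stands upright on the plate, centred within about 1 mm, at left crop (200,153) and right crop (585,195). The jar is on its mark. Next: cover, reagent, wash.

```bash
python3 - <<'E'
from h import *
np.set_printoptions(precision=1,suppress=True)
place((448.9,29.2),(594.3,159.5),29,124,45,force=30)
place((418.8,230.9),(610.2,-71.3),105,6,60,force=40,carry=140)
place((394.9,-249.0),(645.7,-247.4),97,6,55,force=40,carry=145)
bot.move_to([380,-60,330],D)
bot.move_joints([-1.26,0.3,1.521,0,1.321,-0.067])
for n in('top','side'):
    C=cam(n);p=cloud(C).reshape(-1,3);cv2.imwrite(f'pics/{n}2.png',C['image'])
    for nm,cx,cy,lo,hi,R_ in(('jar',628,-159,45,60,40),('knob',594.6,159.6,146,165,40),('disc',594.6,159.6,124,135,45),('reag',610,-71,105,125,35),('wash',645.7,-247.4,122,140,30),('va',454,122,38,50,25),('vb',434,-116,38,50,25)):
        q=p[(np.hypot(p[:,0]-cx,p[:,1]-cy)<R_)&(p[:,2]>lo)&(p[:,2]<hi)]
        if len(q)>3:(c,r)=cv2.minEnclosingCircle(q[:,:2].astype(np.float32)); print(nm,n,np.array(c),r,len(q),q[:,2].max())
print(bot.read_state()['clock'])
E
```

```text
grip 16.602227089818253 29.133232533931732
carry 16.89804328153262
down True [594.3 159.5 153.5] [-1.4  0.5  6.2] 153
t 24.9333
grip 31.56313144038183 39.43410336971283
carry 31.6927776185019
down True [610.3 -71.2 111.6] [-0.2  1.2  4.5] 111
t 33.4333
grip 29.925831013515168 39.364086985588074
carry 29.41059438655034
down True [ 645.8 -247.4  103.7] [-0.6  0.8  5.8] 103
t 41.8333
jar top [ 628.6 -159.2] 25.31485366821289 434 57.4139722859602
knob top [594.6 158.5] 8.818811416625977 77 159.47126317060724
disc top [594.8 158.6] 34.00712966918945 854 134.67813904752006
reag top [610.  -71.1] 16.627254486083984 220 118.86872380581087
wash top [ 645.3 -246.9] 5.041088104248047 28 138.98479411234837
va top [455.1 122.4] 8.815872192382812 55 49.12948544085248
vb top [ 434.9 -116.9] 9.175931930541992 54 48.85267502477916
jar side [ 627.3 -159.1] 25.913166046142578 490 53.866402133230395
knob side [593.8 157.7] 9.784485816955566 49 155.91113053510617
disc side [591.9 159.1] 36.07893371582031 360 134.95840495583354
reag side [608.4 -71.6] 17.352994918823242 205 115.88276101082045
wash side [ 644.2 -247.2] 4.838702201843262 53 135.38100173802013
va side [454.6 122.2] 10.173895835876465 45 45.64367659579011
vb side [ 432.9 -116.2] 9.56961727142334 72 45.87127418611135
45.0083
```

View pics/top2.png

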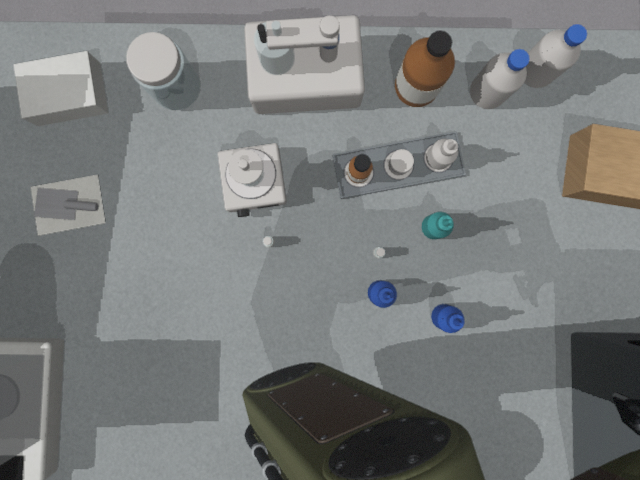

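View pics/side2.png

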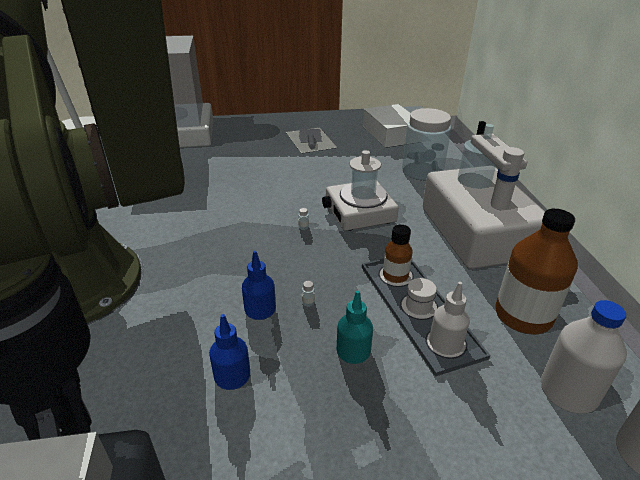

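The covered beaker stands on the stirrer (side 365,185). The reagent, jar and wash bottles stand upright on their marks (side 398,255; 420,297; 450,325), and both vials are where they were.

```bash
python3 -c "
from h import *
print(bot.finish_job())"
```

```text
the job is handed in; nothing more can be done
None
```

The job is handed in at about 45 s on the robot's clock: the beaker is on the stirrer plate with its cover on, reagent, jar and wash stand upright within about 2 mm of their marks, and both vials are where they were.

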